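# Transfer coffee-bean tubes to the service rack in reverse order

## Task

Move all four coffee-bean tubes from the storage rack to the service rack in reverse order: the tube nearest the black end of the storage rack goes into the cell farthest from the black end of the service rack, the next one into the next cell, and so on, until the last one stands beside the service rack's black end. Set each tube down gently, standing upright on the floor of its own cell, without dropping it or tipping it over, and leave the milk jug and the tamper standing where they are.

Things in the scene. Friction and masses are not known exactly. Their poses are not given: they have to be found in the camera images.
- storage_rack: Storage rack, fixed: light wooden board 66 x 250 mm (its x, y), 12 mm thick, with four coloured cups in a row, centres at y = +90, +30, -30, -90 mm, x = 0. A black end block (66 x 20 mm, 30 mm high) at its +y end (centre y = +135 mm) marks the black end. Origin: centre of the board's underside, on the work surface. Left or right of the robot, any yaw.
- service_rack: Service rack, fixed, empty: white tray 65 x 245 mm (its x, y), 20 mm high; four open cells in a row, centres at y = +90, +30, -30, -90 mm, x = 0, each 55 x 55 mm inside, walls 5 mm, floor 5 mm above the work surface. A black end block (66 x 20 mm, 30 mm high) at +y (centre y = +135 mm) marks the black end. Origin: centre of the underside. On the other side from the storage rack, any yaw.
- red_tube: Closed coffee-bean tube: upright cylinder, 40 mm diameter, 100 mm high, dark brown with a pale band near the foot and a red lid (top 22 mm, same diameter). About 0.08 to 0.17 kg. Loose. Origin: centre of its underside, z up along the tube. It starts upright in the red cup; neighbours stand 60 mm away centre to centre along the row, nothing across it.
- red_cup: Shallow square red cup, fixed on the storage rack, 58 x 58 mm, rim 14 mm high, 3 mm walls and floor (floor 15 mm above the work surface). Origin: centre of its underside, 12 mm above the work surface; axes parallel to the storage rack's. The red tube starts in it, so it shows that tube's place in the storage row.
- yellow_tube: Closed coffee-bean tube: upright cylinder, 40 mm diameter, 100 mm high, dark brown with a pale band near the foot and a yellow lid (top 22 mm, same diameter). About 0.08 to 0.17 kg. Loose. Origin: centre of its underside, z up along the tube. It starts upright in the yellow cup; neighbours stand 60 mm away centre to centre along the row, nothing across it.
- yellow_cup: Shallow square yellow cup, fixed on the storage rack, 58 x 58 mm, rim 14 mm high, 3 mm walls and floor (floor 15 mm above the work surface). Origin: centre of its underside, 12 mm above the work surface; axes parallel to the storage rack's. The yellow tube starts in it, so it shows that tube's place in the storage row.
- green_tube: Closed coffee-bean tube: upright cylinder, 40 mm diameter, 100 mm high, dark brown with a pale band near the foot and a green lid (top 22 mm, same diameter). About 0.08 to 0.17 kg. Loose. Origin: centre of its underside, z up along the tube. It starts upright in the green cup; neighbours stand 60 mm away centre to centre along the row, nothing across it.
- green_cup: Shallow square green cup, fixed on the storage rack, 58 x 58 mm, rim 14 mm high, 3 mm walls and floor (floor 15 mm above the work surface). Origin: centre of its underside, 12 mm above the work surface; axes parallel to the storage rack's. The green tube starts in it, so it shows that tube's place in the storage row.
- blue_tube: Closed coffee-bean tube: upright cylinder, 40 mm diameter, 100 mm high, dark brown with a pale band near the foot and a blue lid (top 22 mm, same diameter). About 0.08 to 0.17 kg. Loose. Origin: centre of its underside, z up along the tube. It starts upright in the blue cup; neighbours stand 60 mm away centre to centre along the row, nothing across it.
- blue_cup: Shallow square blue cup, fixed on the storage rack, 58 x 58 mm, rim 14 mm high, 3 mm walls and floor (floor 15 mm above the work surface). Origin: centre of its underside, 12 mm above the work surface; axes parallel to the storage rack's. The blue tube starts in it, so it shows that tube's place in the storage row.
- milk_jug: Bystander: open steel milk jug, 68 mm diameter at the rim, 85 mm high, loose, between the racks nearer the robot. Origin: centre of its underside.
- tamper: Bystander: blue coffee tamper standing on its base, 56 mm diameter, 86 mm high, loose, between the racks farther from the robot. Origin: centre of its underside.

How it is judged:
At the end, for the whole second after the job is handed in: Each tube stands in the service-rack cell mirroring its storage place (rack y of +90, +30, -30, -90 mm goes to -90, -30, +30, +90 mm): within 12 mm of the cell centre in rack x and y, origin 2 to 9 mm above the rack's underside, upright within 0.1 rad, slower than 0.02 m/s (((y of red_cup in the frame of storage_rack between 0.07 and 0.11 m and y of red_tube in the frame of service_rack between -0.102 and -0.078 m) or (y of red_cup in the frame of storage_rack between 0.01 and 0.05 m and y of red_tube in the frame of service_rack between -0.042 and -0.018 m) or (y of red_cup in the frame of storage_rack between -0.05 and -0.01 m and y of red_tube in the frame of service_rack between 0.018 and 0.042 m) or (y of red_cup in the frame of storage_rack between -0.11 and -0.07 m and y of red_tube in the frame of service_rack between 0.078 and 0.102 m)) and x of red_tube in the frame of service_rack between -0.012 and 0.012 m and z of red_tube in the frame of service_rack between 0.002 and 0.009 m and angle between each of red_tube, yellow_tube, green_tube, blue_tube's own z axis and vertical below 0.1 rad and linear speed of each of red_tube, yellow_tube, green_tube, blue_tube below 0.02 m/s and ((y of yellow_cup in the frame of storage_rack between 0.07 and 0.11 m and y of yellow_tube in the frame of service_rack between -0.102 and -0.078 m) or (y of yellow_cup in the frame of storage_rack between 0.01 and 0.05 m and y of yellow_tube in the frame of service_rack between -0.042 and -0.018 m) or (y of yellow_cup in the frame of storage_rack between -0.05 and -0.01 m and y of yellow_tube in the frame of service_rack between 0.018 and 0.042 m) or (y of yellow_cup in the frame of storage_rack between -0.11 and -0.07 m and y of yellow_tube in the frame of service_rack between 0.078 and 0.102 m)) and x of yellow_tube in the frame of service_rack between -0.012 and 0.012 m and z of yellow_tube in the frame of service_rack between 0.002 and 0.009 m and ((y of green_cup in the frame of storage_rack between 0.07 and 0.11 m and y of green_tube in the frame of service_rack between -0.102 and -0.078 m) or (y of green_cup in the frame of storage_rack between 0.01 and 0.05 m and y of green_tube in the frame of service_rack between -0.042 and -0.018 m) or (y of green_cup in the frame of storage_rack between -0.05 and -0.01 m and y of green_tube in the frame of service_rack between 0.018 and 0.042 m) or (y of green_cup in the frame of storage_rack between -0.11 and -0.07 m and y of green_tube in the frame of service_rack between 0.078 and 0.102 m)) and x of green_tube in the frame of service_rack between -0.012 and 0.012 m and z of green_tube in the frame of service_rack between 0.002 and 0.009 m and ((y of blue_cup in the frame of storage_rack between 0.07 and 0.11 m and y of blue_tube in the frame of service_rack between -0.102 and -0.078 m) or (y of blue_cup in the frame of storage_rack between 0.01 and 0.05 m and y of blue_tube in the frame of service_rack between -0.042 and -0.018 m) or (y of blue_cup in the frame of storage_rack between -0.05 and -0.01 m and y of blue_tube in the frame of service_rack between 0.018 and 0.042 m) or (y of blue_cup in the frame of storage_rack between -0.11 and -0.07 m and y of blue_tube in the frame of service_rack between 0.078 and 0.102 m)) and x of blue_tube in the frame of service_rack between -0.012 and 0.012 m and z of blue_tube in the frame of service_rack between 0.002 and 0.009 m); the robot touches nothing.
It fails at once if a tube is tipped by more than 35 degrees (angle between any of red_tube, yellow_tube, green_tube, blue_tube's own z axis and vertical above 0.61 rad).
It fails at once if a tube is dropped or flung (faster than 0.7 m/s, a fall of about 25 mm, while not held) ((linear speed of red_tube above 0.7 m/s and contact force between red_tube and the fingers below 0.05 N) or (linear speed of yellow_tube above 0.7 m/s and contact force between yellow_tube and the fingers below 0.05 N) or (linear speed of green_tube above 0.7 m/s and contact force between green_tube and the fingers below 0.05 N) or (linear speed of blue_tube above 0.7 m/s and contact force between blue_tube and the fingers below 0.05 N)).
It fails at once if the milk jug is moved by more than 30 mm or tipped by more than 17 degrees (distance of milk_jug from where it was at the start of the episode above 0.03 m or angle between milk_jug's own z axis and vertical above 0.3 rad).
It fails at once if the tamper is moved by more than 30 mm or tipped by more than 17 degrees (distance of tamper from where it was at the start of the episode above 0.03 m or angle between tamper's own z axis and vertical above 0.3 rad).
It also fails if it takes over 120 s, if anything falls off the work surface, if the arm or the gripper's body presses on something with over 40 N, if the wrist force passes 120 N, or if a joint passes its speed limit or range.

## Robot

A 6-joint arm with a two-finger parallel gripper is mounted at the origin on the work surface. World frame = base frame: x ahead of the robot, y to its left, z up, the work surface at z = 0. Lengths are in m, angles in rad, forces in N, time in s.
With the tool pointing down it reaches from about 0.375 to 0.9 m from the base axis. Payload 3.1 kg.
Tool frame: the origin (TCP) lies midway between the tips of the shut fingers; the grasp point (between the pads) lies 19 mm behind it; z points along the fingers, y is the line along which they close (so a half turn about z gives the same grasp; the last joint's range is limited). The gripper opens to 85 mm and grips with 20 to 120 N. Pads are 22 mm wide; open, the fingers measure 114 mm over their backs; the gripper's body (76 mm by 85 mm) begins 54 mm behind the grasp point. The pads swing forward as they close: fully open they stand 13 mm farther back than shut.
Start: joints at [-1.494, 0.527, 1.433, -0, 1.181, -0.178], TCP at [0.158, -0.605, 0.231] pointing down, gripper open.
Joint ranges: [-3.08, 3.08], [-0.75, 2.2], [0.22, 2.44], [-1.43, 4.57], [0, 2.65], [-2.85, 2.85]. Speed limits (rad/s): [2.79, 2.79, 3.14, 3.14, 3.14, 3.14].

## Interface

Orientations are given as a unit quaternion [x, y, z, w].
In Python, from station import manip gives the robot as it stands.
- The arm moves only by the tool step_arm, never from a script. Its argument "targets" is text: rows parted by semicolons, each of 4 numbers parted by spaces: the shift along the tool's x, y, z in mm, then the turn about the tool's z in degrees. A call has 1 to 12 rows; each row is the pose to reach, as a shift and turn from the pose commanded when the call began, along the tool's axes at that moment; what a row does not reach only later rows make up. A row lasts 1/10 s, in which the tool goes at most 50 mm and 8.59 degrees, less where a joint would pass 70% of its speed; a pose out of reach is approached as far as the arm can. A call with a gripper value outside its range is refused whole. "gripper" is the closure, from 0 (fully open) to 1 (shut), set as the call begins (left out, the last holds). The fingers move at their own pace and stop on an object; "squeeze" is the grip in N (left out, the last holds). Time passes only in rows, so rows that repeat a pose let the fingers close. It gives the time, the measured TCP pose, the force, the opening and the grip force at its end, in the units of the state.
- manip.sense(): the state, without advancing time (a new reading comes with each control period).
- manip.snapshot(name): name is "scene" or "top" or "wrist"; returns the picture (420x560x3 uint8, red, green, blue); there is no depth.
- manip.get_calibration(name): a dict with "fov_y" (degrees; the focal length in pixels is half the picture's height over the tangent of half this angle, whatever the lens; pixels are square), "cx", "cy" (the principal point, pixels), "extrinsics" (4x4, takes a point from camera to world coordinates); the wrist camera has in their place "tool_from_camera" (4x4, takes a point from camera to tool coordinates, whose origin is the TCP and whose axes are the flange's). Camera axes: x right, y down, z forward; pixel columns grow to the right and rows downward; lengths in m; the calibration is good to about 2 mm. A picture is of the moment at which its call begins: read the wrist's pose just before it. get_calibration takes no time and is no camera call.
- manip.sign_off(): hands the job in; it is judged then, once.
Trained networks look in the newest picture that a camera, given by its name, has taken for a name from the list of things; names that differ only in an ending like _2 or _b are one class to them, and where a whole thing is asked for, a point or a joint stands for the part that bears it (a point fixed in the world has none). Each returns a list of dicts, best first, with "p" (0 to 1); they miss things now and then, are a little off and sometimes report something else, mostly with a low value. They report only what shows in the picture. A call takes as long as a camera call.
- manip.recognise(camera, query): "position" ([column, row] in pixels, amid what is visible of it).
- manip.masks_of(camera, query): "pixels" (420x560 bool, what is visible of it) and "position" ([column, row] in pixels, amid what is visible of it).
- manip.mark_of(camera, query): "position" ([column, row] in pixels: a listed point, or the origin of a listed thing).
The state is a dict: "t": time; "q": joint angles; "qd": joint speeds; "tau": joint torques, N m; "tcp_pos": TCP position; "tool_rot": TCP orientation; "force": force on the tool from outside, world axes, zero at the start; "ft_torque": the same for the moment, N m; "finger_gap": opening from 0.0 (shut) to 1.0 (fully open); "gripper_force": force on a finger pad.
Only numpy, scipy, OpenCV 4.12 (cv2) and the standard library are available. Lean on these libraries where they do the work, as an engineer would, in place of code of your own. Each camera call takes 0.05 s, during which the arm holds its last target. There are 200 camera calls.

## Working session

There is one attempt and no reset: what is moved stays moved. The work goes in short steps, Python scripts to look and compute and a tool call to move; the robot and the scene stay as the last step left them, time stands still between calls to the robot, and variables do not carry over. Pictures are saved under pics/ and viewed, at most 14 in all, crops included, and the job is handed in when it is done.

Besides the shell and the picture viewer there is one more tool, called after ">>>" in YAML: its name, and indented under it one key for each argument. step_arm: Moves the arm, as the interface text tells. Its arguments: {"type":"object","properties":{"targets":{"type":"string"},"gripper":{"type":"number"},"squeeze":{"type":"number"}},"required":["targets"]}

```bash
mkdir -p pics
cat > h.py <<'E'
from station import manip
import numpy as np, cv2
from scipy.spatial.transform import Rotation as R
def save(n,im): cv2.imwrite(f'pics/{n}.png',im[:,:,::-1])
def ray(name,px,st=None):
    c=manip.get_calibration(name); f=210/np.tan(np.radians(c['fov_y'])/2)
    if name=='wrist':
        T=np.eye(4);T[:3,:3]=R.from_quat(st['tool_rot']).as_matrix();T[:3,3]=st['tcp_pos'];E=T@np.array(c['tool_from_camera'])
    else: E=np.array(c['extrinsics'])
    return E[:3,3],E[:3,:3]@np.array([(px[0]-c['cx'])/f,(px[1]-c['cy'])/f,1])
def at(name,px,z,st=None):
    o,d=ray(name,px,st); return o+d*(z-o[2])/d[2]
E
python3 - <<'E'
from h import *
s=manip.sense();print(s['tcp_pos'],R.from_quat(s['tool_rot']).as_matrix().round(3))
for n in['top','scene']:
    save(n,manip.snapshot(n)); c=manip.get_calibration(n);print(n,{k:np.round(v,3).tolist() for k,v in c.items()})
print(manip.get_calibration('wrist'))
for q,z in [('storage_rack',0),('service_rack',0)]+[(c+'_tube',0.015) for c in['red','yellow','green','blue']]+[('red_cup',.012),('yellow_cup',.012),('green_cup',.012),('blue_cup',.012),('milk_jug',0),('tamper',0)]:
    r=manip.mark_of('top',q)
    for x in r[:2]: print(q,round(x['p'],2),np.round(x['position']),at('top',x['position'],z).round(3))
E
```

```text
[ 0.15810986 -0.6039334   0.23033366] [[ 0.967  0.253 -0.   ]
 [ 0.253 -0.967  0.002]
 [ 0.    -0.002 -1.   ]]
top {'fov_y': 50.088, 'cx': 281.857, 'cy': 213.411, 'extrinsics': [[-0.017, -0.998, 0.068, 0.472], [-1.0, 0.019, 0.015, -0.032], [-0.016, -0.068, -0.998, 1.192], [0.0, 0.0, 0.0, 1.0]]}
scene {'fov_y': 57.897, 'cx': 277.411, 'cy': 211.538, 'extrinsics': [[-0.429, 0.731, -0.531, 0.953], [0.903, 0.356, -0.241, 0.175], [0.013, -0.583, -0.813, 0.695], [0.0, 0.0, 0.0, 1.0]]}
{'fov_y': 63.62964786809196, 'cx': 278.62288482387373, 'cy': 210.71679110763498, 'tool_from_camera': array([[-4.24525342e-04, -9.51366304e-01, -3.08061642e-01,
         7.85640508e-02],
       [ 9.99999864e-01, -4.97198549e-04,  1.57412201e-04,
        -1.94340363e-04],
       [-3.02924466e-04, -3.08061534e-01,  9.51366386e-01,
        -1.41982849e-01],
       [ 0.00000000e+00,  0.00000000e+00,  0.00000000e+00,
         1.00000000e+00]])}
storage_rack 0.85 [192. 236.] [0.498 0.227 0.   ]
service_rack 0.74 [371. 212.] [ 0.552 -0.251  0.   ]
red_tube 0.7 [198. 240.] [0.487 0.206 0.015]
yellow_tube 0.54 [178. 234.] [0.502 0.258 0.015]
green_tube 0.88 [156. 228.] [0.521 0.317 0.015]
blue_tube 0.56 [221. 245.] [0.472 0.146 0.015]
red_cup 0.78 [198. 240.] [0.487 0.206 0.012]
yellow_cup 0.45 [178. 232.] [0.508 0.26  0.012]
green_cup 0.73 [201. 239.] [0.489 0.199 0.012]
green_cup 0.64 [154. 223.] [0.534 0.325 0.012]
blue_cup 0.81 [220. 247.] [0.466 0.15  0.012]
blue_cup 0.39 [370. 213.] [ 0.55  -0.247  0.012]
milk_jug 0.73 [278. 267.] [ 0.413 -0.001  0.   ]
milk_jug 0.4 [193. 237.] [0.496 0.223 0.   ]
tamper 0.4 [367. 214.] [ 0.548 -0.24   0.   ]
```

View pics/top.png

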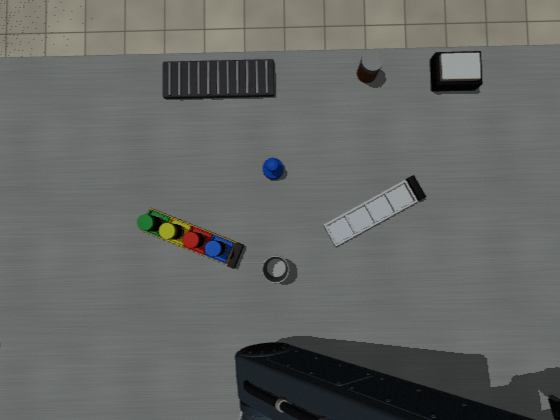

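View pics/scene.png

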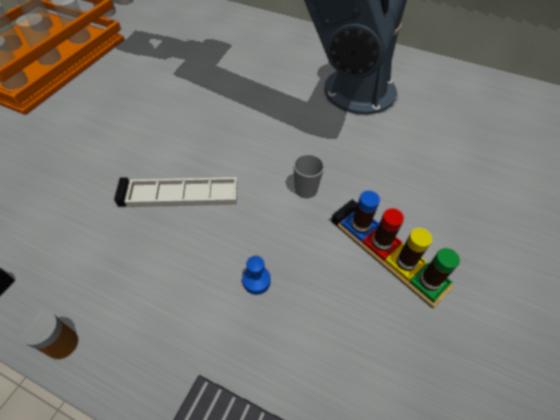

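The top view shows the storage row running green (146,222), yellow, red, blue (214,248), with the black end at (235,256). The service tray runs from (335,233) to its black end at (416,188). So blue goes to the far cell, then red, yellow, and green beside the black end.

```bash
cat > m.py <<'E'
from h import *
im=cv2.imread('pics/top.png'); hsv=cv2.cvtColor(im,cv2.COLOR_BGR2HSV)
# lids: circles at z=.115
manip.snapshot('top')
for c in['green','yellow','red','blue']:
    r=manip.masks_of('top',c+'_tube')
    for x in r[:1]:
        m=x['pixels']; print(c,x['p'],m.sum(),np.round(x['position'],1))
for c,p in dict(green=(146,222),yellow=(168,231),red=(191,240),blue=(214,248)).items():
    print(c,at('top',p,.115).round(4))
m=np.zeros((420,560),np.uint8); m[160:260,310:440]=((hsv[160:260,310:440,2]>165)&(hsv[160:260,310:440,1]<40)); 
m=cv2.morphologyEx(m,cv2.MORPH_CLOSE,np.ones((5,5)))
n,l,s,ce=cv2.connectedComponentsWithStats(m);k=1+np.argmax(s[1:,4]);print(s[k])
pts=np.argwhere(l==k)[:,::-1]
w=np.array([at('top',p,.02)[:2] for p in pts],np.float32)
r=cv2.minAreaRect(w);print(r)
b=np.zeros((420,560),np.uint8); b[165:215,395:440]=hsv[165:215,395:440,2]<40
p=np.argwhere(b)[:,::-1].mean(0);print('black',p,at('top',p,.03))
b[:]=0;b[230:280,222:255]=hsv[230:280,222:255,2]<40
p=np.argwhere(b)[:,::-1].mean(0);print('sblack',p,at('top',p,.03))
save('z',cv2.cvtColor(cv2.hconcat([cv2.resize(im[200:280,130:250],(480,320),interpolation=2),cv2.resize(im[170:250,320:430],(440,320),interpolation=2)])[:, :800],cv2.COLOR_BGR2RGB))
E
python3 m.py
```

```text
green 0.7 304 [214.  247.2]
yellow 0.84 323 [169.1 231. ]
red 0.52 309 [192.6 239.4]
blue 0.62 297 [213.3 248. ]
green [0.5311 0.3117 0.115 ]
yellow [0.5085 0.2584 0.115 ]
red [0.4859 0.203  0.115 ]
blue [0.4658 0.1478 0.115 ]Traceback (most recent call last):
  File "m.py", line 13, in <module>
    n,l,s,ce=cv2.connectedComponentsWithStats(m);k=1+np.argmax(s[1:,4]);print(s[k])
                                                     ~~~~~~~~~^^^^^^^^^
    return _wrapfunc(a, 'argmax', axis=axis, out=out, **kwds)
    return bound(*args, **kwds)
ValueError: attempt to get argmax of an empty sequence
```

```bash
sed -i 's/>165/>135/' m.py; python3 m.py; python3 -c "
import cv2;h=cv2.cvtColor(cv2.imread('pics/top.png'),40);print(h[224,338:352].tolist(),h[180,340:344].tolist())"
```

```text
green 0.53 357 [148.7 224.2]
yellow 0.92 329 [168.3 234.1]
red 0.6 312 [193.7 241.3]
green [0.5311 0.3117 0.115 ]
yellow [0.5085 0.2584 0.115 ]
red [0.4859 0.203  0.115 ]
blue [0.4658 0.1478 0.115 ]
[ 324  180   93   66 2279]
((0.5502832531929016, -0.24430257081985474), (0.06367602199316025, 0.2433309406042099), 27.742773056030273)
black [415.78995434 187.68949772] [ 0.61186498 -0.36267654  0.03      ]
sblack [233.35546875 253.73046875] [0.44968298 0.11209936 0.03      ]
[[106, 17, 162], [106, 17, 162], [105, 19, 163], [109, 17, 163], [106, 17, 162], [105, 16, 161], [106, 17, 162], [105, 16, 162], [105, 19, 163], [104, 17, 163], [102, 10, 128], [120, 5, 101], [101, 14, 144], [96, 9, 142]] [[80, 7, 106], [68, 9, 108], [80, 7, 107], [90, 5, 106]]
```

View pics/z.png

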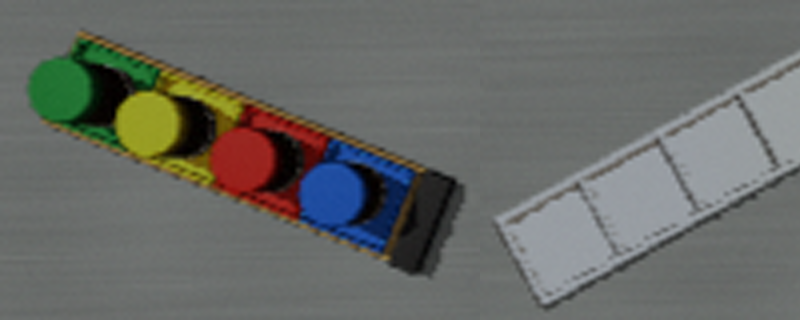

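Tray fit: 63.7 x 243.3 mm against the stated 65 x 245, centre (0.550,-0.244), long axis toward the black end (0.466,-0.885). The lid pitch of 58.8 mm is close to the stated 60. I'll go above the service tray first for a close look.

>>> step_arm:
  targets: "39 -21 -2 -8.5; 78 -42 -4 -17; 118 -62 -6 -25.5; 157 -83 -8 -34; 196 -104 -10 -42.5; 235 -125 -12 -51; 274 -145 -14 -59.5; 313 -166 -16 -68; 353 -187 -18 -76.5; 392 -208 -20 -85; 431 -228 -20 -94; 470 -249 -20 -102.5"
  gripper: 0
  squeeze: 40

```text
t: 2.4
tcp_pos: [0.5512, -0.2435, 0.2516]
tool_rot: [0.521, 0.854, -0.0, 0.0]
force: [0.1, -0.1, -0.0]
finger_gap: 1.0
gripper_force: 0.0
```

```bash
cat >> h.py <<'E'
def yaw(st):
    m=R.from_quat(st['tool_rot']).as_matrix(); return np.degrees(np.arctan2(m[1,0],m[0,0]))
def delta(st,p,yw):
    m=R.from_quat(st['tool_rot']).as_matrix()
    print('tcp',st['tcp_pos'].round(4),'yaw',yaw(st).round(2),'move',(1e3*m.T@(np.array(p)-st['tcp_pos'])).round(1),'turn',round(-((yw-yaw(st)+180)%360-180),1),'t',round(st['t'],2))
def tray(st,name):
    im=manip.snapshot('wrist'); save(name,im); h=cv2.cvtColor(im,cv2.COLOR_RGB2HSV)
    return im,h
E
python3 - <<'E'
from h import *
s=manip.sense(); delta(s,[.5503,-.2443,.25],117.7)
im,h=tray(s,'w1')
m=((h[:,:,2]>135)&(h[:,:,1]<40)).astype(np.uint8)
n,l,st,_=cv2.connectedComponentsWithStats(m);k=1+np.argmax(st[1:,4]);print(st[k])
pts=np.argwhere(l==k)[:,::-1]
print(cv2.minAreaRect(np.array([at('wrist',p,.02,s)[:2] for p in pts[::7]],np.float32)))
E
```

```text
tcp [ 0.5512 -0.2435  0.2516] yaw 117.2 move [-0.3 -1.2  1.6] turn -0.5 t 2.4
[ 246   56   64  116 5743]
((0.5218431949615479, -0.18666693568229675), (0.06389762461185455, 0.11670397967100143), 28.757736206054688)
```

View pics/w1.png

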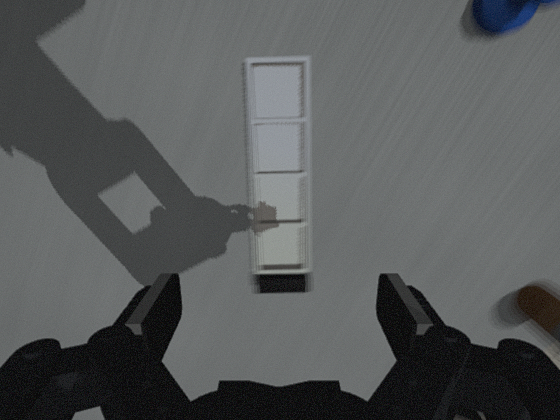

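The wrist picture shows the whole tray: rim corners at about (244,58), (311,57), (251,272), (312,271), black end at the bottom (282,283). I'll use these corners to refine the tray pose.

Run:
```python
from h import *
s=manip.sense()
c=np.array([at('wrist',p,.02,s)[:2] for p in[(244,58),(311,57),(312,271),(251,272)]],np.float32)
print(c.round(4));print(cv2.minAreaRect(c), c.mean(0))
v=(c[2]+c[3]-c[0]-c[1]);print(np.linalg.norm(v)/2,np.degrees(np.arctan2(v[1],v[0])))
delta(s,[.4658,.1478,.25],68.3)
```

```text
[[ 0.4697 -0.1472]
 [ 0.5293 -0.1148]
 [ 0.6488 -0.3249]
 [ 0.5828 -0.3608]]
((0.5580469965934753, -0.23667369782924652), (0.07511411607265472, 0.2416650950908661), 28.55316162109375) [ 0.5576448  -0.23691562]
0.24162629 -61.22448
tcp [ 0.556  -0.2384  0.2517] yaw 117.69 move [383.9  99.6   2.4] turn 49.4 t 2.45
```

>>> step_arm:
  targets: "39 11 0 5; 77 22 0 10; 116 33 0 15; 154 43 0 20; 193 54 0 25; 232 65 0 30; 270 76 0 35; 309 86 0 40; 347 97 0 45; 386 108 0 49; 386 108 0 49; 386 108 0 49"

```text
t: 3.65
tcp_pos: [0.4717, 0.1489, 0.2514]
tool_rot: [0.829, 0.559, 0.0, 0.0]
force: [-0.1, 0.1, -0.1]
finger_gap: 1.001
gripper_force: 0.0
```

>>> step_arm:
  targets: "0 0 0 0; 0 0 0 0; 0 0 0 0"

```text
t: 3.95
tcp_pos: [0.4723, 0.1472, 0.2513]
tool_rot: [0.83, 0.557, -0.0, 0.0]
force: [-0.2, -0.4, 0.6]
finger_gap: 0.998
gripper_force: 0.0
```

Run:
```python
from h import *
s=manip.sense(); delta(s,[.4658,.1478,.25],68.3)
tray(s,'w2'); s=manip.sense(); delta(s,[.4658,.1478,.25],68.3)
for c in['blue','red','yellow','green']:
  for x in manip.masks_of('wrist',c+'_tube')[:1]: print(c,x['p'],x['pixels'].sum(),x['position'])
```

```text
tcp [0.4723 0.1472 0.2513] yaw 67.73 move [-1.9 -6.3  1.3] turn -0.6 t 3.95
tcp [0.4723 0.1473 0.2513] yaw 67.74 move [-2.  -6.2  1.3] turn -0.6 t 4.0
blue 0.76 2276 [270.6, 186.2]
red 0.83 1928 [268.6, 126.8]
yellow 0.89 2717 [263.7, 44.1]
green 0.74 497 [269.9, 6.3]
```

View pics/w2.png

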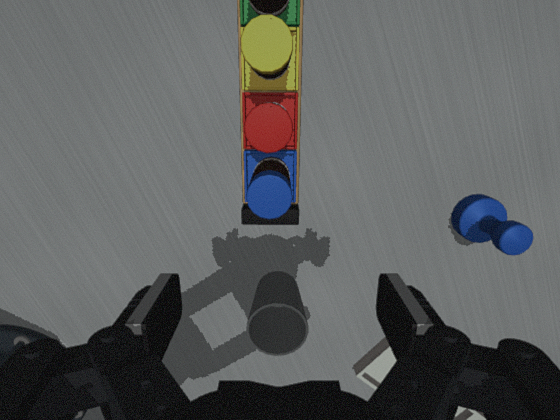

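The wrist picture shows the lids in line: blue centre (270,194), red (269,127), yellow (267,44). The jug is at (278,320).

Run:
```python
from h import *
s=manip.sense()
for n,p in dict(blue=(270,194),red=(269,127),yellow=(267,44)).items(): print(n,at('wrist',p,.115,s).round(4))
b=at('wrist',(270,194),.115,s); y=at('wrist',(267,44),.115,s); v=y-b; print(np.hypot(*v[:2]),np.degrees(np.arctan2(v[1],v[0])))
for e in [(241,95),(243,190),(300,95),(299,190)]: print(at('wrist',e,.012,s).round(4))
delta(s,[b[0],b[1],.062],68)
```

```text
blue [0.4662 0.1543 0.115 ]
red [0.4868 0.2058 0.115 ]
yellow [0.5087 0.2619 0.115 ]
0.11565454023437118 68.43907283212016
[0.4665 0.2421 0.012 ]
[0.4259 0.1459 0.012 ]
[0.5248 0.2183 0.012 ]
[0.4861 0.1213 0.012 ]
tcp [0.472  0.148  0.2513] yaw 67.8 move [  3.7  -7.8 189.3] turn -0.2 t 4.2
```

>>> step_arm:
  targets: "0 -3 25 0; -1 -7 60 0; -1 -7 90 0; -1 -7 101 0; -1 -7 101 0; -1 -7 101 0; -1 -7 101 0"

```text
t: 4.9
tcp_pos: [0.4664, 0.1502, 0.1517]
tool_rot: [0.83, 0.558, 0.001, 0.001]
force: [0.3, 0.3, 0.2]
finger_gap: 1.001
gripper_force: 0.0
```

```bash
cat >> h.py <<'E'
def lid(st,color,im):
    h=cv2.cvtColor(im,cv2.COLOR_RGB2HSV).astype(int)
    hue={'blue':108,'red':0,'yellow':28,'green':65}[color]
    d=np.abs((h[:,:,0]-hue+90)%180-90)
    m=((d<10)&(h[:,:,1]>120)&(h[:,:,2]>60)).astype(np.uint8)
    return m
E
python3 - <<'E'
from h import *
s=manip.sense(); delta(s,[.465,.1495,.15],68.4); tray(s,'w3')
c=manip.get_calibration('wrist');f=210/np.tan(np.radians(c['fov_y']/2));T=np.linalg.inv(c['tool_from_camera'])
for z in(.035,.055): p=T@[0,0,z,1];print('axis',z,f*p[0]/p[2]+c['cx'],f*p[1]/p[2]+c['cy'])
E
```

```text
tcp [0.4664 0.1502 0.1517] yaw 67.85 move [-1.2 -1.   1.7] turn -0.6 t 4.9
axis 0.035 279.23545050012484 246.6446511353154
axis 0.055 279.20988643594126 233.57020227301086
```

View pics/w3.png

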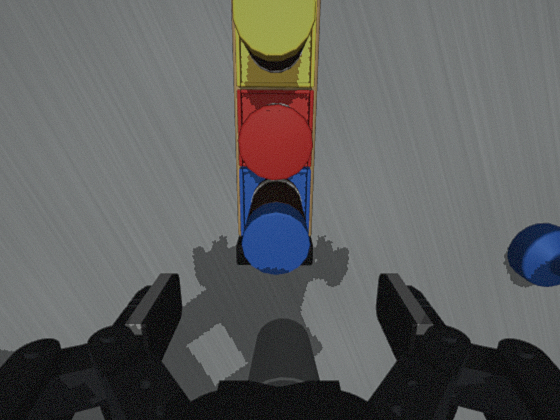

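The blue lid sits at (276,238), and the tool axis should appear at (279,245). So the tube is about 3.5 mm along tool x and -1.5 mm along y. I'll descend, grip and lift.

>>> step_arm:
  targets: "2 -1 25 -0.5; 3.5 -1.5 55 -0.5; 3.5 -1.5 80 -0.5; 3.5 -1.5 90 -0.5; 3.5 -1.5 90 -0.5; 3.5 -1.5 90 -0.5"

```text
t: 5.55
tcp_pos: [0.4659, 0.154, 0.0612]
tool_rot: [0.827, 0.562, 0.001, 0.0]
force: [0.3, 0.1, 0.3]
finger_gap: 0.999
gripper_force: 0.0
```

>>> step_arm:
  targets: "0 0 0 0; 0 0 0 0; 0 0 0 0; 0 0 0 0; 0 0 0 0; 0 0 0 0; 0 0 0 0; 0 0 0 0"
  gripper: 1
  squeeze: 40

```text
t: 6.35
tcp_pos: [0.4655, 0.1539, 0.0611]
tool_rot: [0.827, 0.562, 0.001, 0.0]
force: [0.8, 0.7, 5.8]
finger_gap: 0.456
gripper_force: 39.6
```

>>> step_arm:
  targets: "0 0 -10 0; 0 0 -30 0; 0 0 -60 0; 0 0 -95 0; 0 0 -125 0; 0 0 -140 0; 0 0 -140 0; 0 0 -140 0; 0 0 -140 0"

```text
t: 7.25
tcp_pos: [0.4639, 0.1538, 0.1992]
tool_rot: [0.827, 0.562, -0.001, -0.001]
force: [0.6, 0.6, -0.5]
finger_gap: 0.46
gripper_force: 40.4
```

Run:
```python
from h import *
s=manip.sense(); u=np.array([.470,-.883]);c=np.array([.552,-.2428])-.09*u
delta(s,[c[0],c[1],.202],118); tray(s,'w4')
```

```text
tcp [0.4639 0.1538 0.1992] yaw 68.34 move [-277.8  159.6   -2.8] turn -49.7 t 7.25
```

View pics/w4.png

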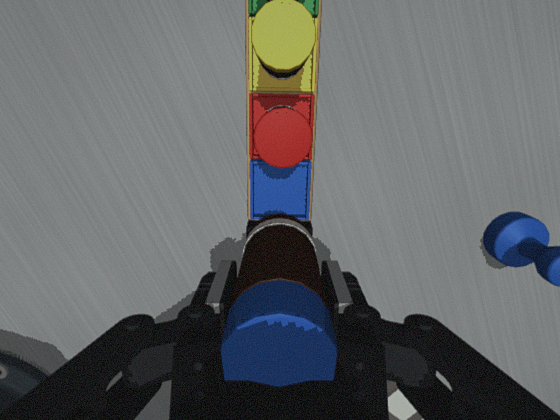

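Blue is held upright in the fingers (lid at (279,330)) and its cup is empty. I'll carry it over the far cell.

>>> step_arm:
  targets: "-14 8 0 -3; -42 24 0 -8; -75 43 0 -14; -110 63 0 -20; -145 83 0 -26; -180 103 0 -32; -212 122 0 -38; -243 139 0 -43; -265 152 0 -47; -278 160 0 -49.7; -278 160 0 -49.7; -278 160 0 -49.7"

```text
t: 8.5
tcp_pos: [0.5102, -0.1629, 0.1991]
tool_rot: [0.515, 0.857, 0.0, -0.002]
force: [-0.6, -0.4, -0.9]
finger_gap: 0.455
gripper_force: 40.3
```

>>> step_arm:
  targets: "0 0 0 0; 0 0 0 0; 0 0 0 0"

```text
t: 8.8
tcp_pos: [0.511, -0.1626, 0.2003]
tool_rot: [0.514, 0.858, 0.0, -0.0]
force: [-0.2, -0.1, -1.2]
finger_gap: 0.457
gripper_force: 40.3
```

Run:
```python
from h import *
s=manip.sense(); u=np.array([.470,-.883]);c=np.array([.552,-.2428])-.09*u
delta(s,[c[0],c[1],.202],118); tray(s,'w5')
```

```text
tcp [ 0.511  -0.1626  0.2003] yaw 118.1 move [-0.1 -1.5 -1.7] turn 0.1 t 8.8
```

View pics/w5.png

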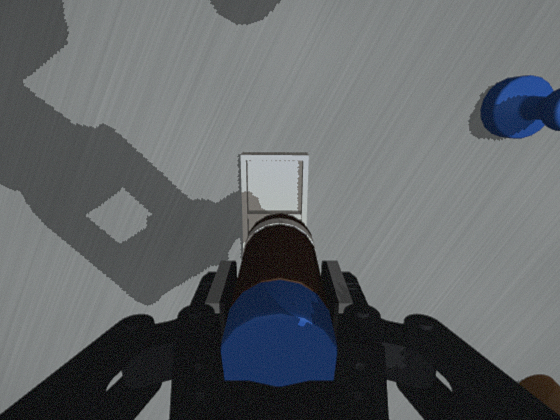

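The tray's far end rim is visible here, from (241,154) to (309,154), with the tray aligned with the image. I'll check the target cell against it.

Run:
```python
from h import *
s=manip.sense()
a=at('wrist',(241,154),.02,s)[:2];b=at('wrist',(309,154),.02,s)[:2];v=b-a
print(np.linalg.norm(v),np.degrees(np.arctan2(v[1],v[0]))-90)
e=(a+b)/2; u=np.array([.470,-.883]); print('end',e,'centre est',e+.1225*u,'cell',e+.0325*u)
c=e+.0325*u; delta(s,[c[0],c[1],.052],118)
```

```text
0.06455906764815278 -61.91994711191797
end [ 0.49279484 -0.13680665] centre est [ 0.55036984 -0.24497415] cell [ 0.50806984 -0.16550415]
tcp [ 0.5111 -0.1628  0.2004] yaw 118.09 move [ -1.   -4.  148.4] turn 0.1 t 8.85
```

>>> step_arm:
  targets: "-1 -4 15 0; -1 -4 45 0; -1 -4 80 0; -1 -4 110 0; -1 -4 130 0; -1 -4 140 0; -1 -4 145 0; -1 -4 145 0; -1 -4 145 0"

```text
t: 9.75
tcp_pos: [0.5088, -0.1666, 0.0562]
tool_rot: [0.515, 0.857, 0.0, 0.001]
force: [-0.2, -0.3, -2.1]
finger_gap: 0.459
gripper_force: 40.4
```

>>> step_arm:
  targets: "0 0 1.5 0; 0 0 3 0; 0 0 4 0; 0 0 4 0; 0 0 4 0"

```text
t: 10.25
tcp_pos: [0.5081, -0.1663, 0.0514]
tool_rot: [0.515, 0.857, 0.0, 0.0]
force: [-0.2, -0.3, -0.6]
finger_gap: 0.458
gripper_force: 40.4
```

>>> step_arm:
  targets: "0 0 0.5 0; 0 0 1 0; 0 0 1 0; 0 0 1 0"

```text
t: 10.65
tcp_pos: [0.5082, -0.1664, 0.0511]
tool_rot: [0.515, 0.857, -0.0, 0.0]
force: [-0.5, 0.5, 5.8]
finger_gap: 0.458
gripper_force: 41.3
```

>>> step_arm:
  targets: "0 0 0 0; 0 0 0 0; 0 0 0 0; 0 0 0 0; 0 0 0 0; 0 0 0 0; 0 0 0 0"
  gripper: 0

```text
t: 11.35
tcp_pos: [0.508, -0.1663, 0.0503]
tool_rot: [0.515, 0.857, 0.0, -0.0]
force: [1.1, 0.3, -0.3]
finger_gap: 0.999
gripper_force: 0.0
```

>>> step_arm:
  targets: "0 0 -15 0; 0 0 -45 0; 0 0 -80 0; 0 0 -120 0; 0 0 -140 0; 0 0 -150 0; 0 0 -150 0; 0 0 -150 0"

```text
t: 12.15
tcp_pos: [0.5073, -0.1659, 0.1993]
tool_rot: [0.515, 0.857, -0.0, -0.001]
force: [-0.2, -0.6, 0.2]
finger_gap: 1.006
gripper_force: 0.0
```

Run:
```python
from h import *
s=manip.sense(); delta(s,[.4875,.2075,.20],68.3)
c={'tcp_pos':np.array([.4639,.1538,.1992]),'tool_rot':[.827,.562,-.001,-.001]}
for p in[(283,137),(283,36)]: print(at('wrist',p,.115,c))
im=manip.snapshot('wrist');save('w6',im)
```

```text
tcp [ 0.5073 -0.1659  0.1993] yaw 118.04 move [ 3.389e+02  1.580e+02 -3.000e-01] turn 49.7 t 12.15
[0.48691922 0.20564688 0.115     ]
[0.50869023 0.26120132 0.115     ]
```

View pics/w6.png

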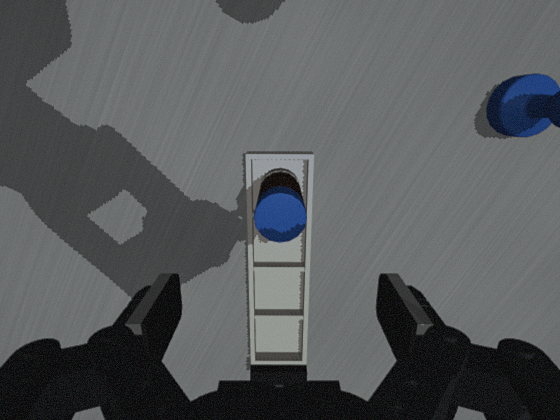

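Blue stands upright in the far cell, lid at (280,214), centred in the tray. Red next; three estimates agree on (0.487, 0.206).

>>> step_arm:
  targets: "16 8 0 3; 50 23 0 8; 88 41 0 14; 126 59 0 20; 164 76 0 26; 202 94 0 32; 240 112 0 38; 278 129 0 43; 312 145 0 47; 338 157 0 49.7; 338 157 0 49.7; 338 157 0 49.7"

```text
t: 13.4
tcp_pos: [0.4867, 0.2059, 0.1988]
tool_rot: [0.827, 0.563, -0.002, -0.0]
force: [-0.3, 0.1, 0.1]
finger_gap: 0.999
gripper_force: 0.0
```

>>> step_arm:
  targets: "0 0 20 0; 0 0 45 0; 0 0 50 0; 0 0 50 0; 0 0 50 0; 0 0 50 0"

```text
t: 14.0
tcp_pos: [0.4886, 0.2056, 0.1513]
tool_rot: [0.827, 0.561, 0.001, 0.0]
force: [0.1, -0.4, -0.1]
finger_gap: 0.998
gripper_force: 0.0
```

Run:
```python
from h import *
s=manip.sense(); im=manip.snapshot('wrist')
r=manip.masks_of('wrist','red_tube')
delta(s,[.487,.206,.062],68.4)
m=lid(s,'red',im)
cs=cv2.HoughCircles(cv2.GaussianBlur(im[:,:,0],(5,5),0),cv2.HOUGH_GRADIENT,1,30,param1=80,param2=18,minRadius=28,maxRadius=46)
for c in (cs[0] if cs is not None else [])[:8]: print(c,at('wrist',c[:2],.115,s).round(4),im[int(c[1])%420,int(c[0])%560])
save('w7',im)
```

```text
tcp [0.4886 0.2056 0.1513] yaw 68.32 move [-0.3 -1.8 89.3] turn -0.1 t 14.0
[278.5 138.5  38.7] [0.5106 0.2619 0.115 ] [157 161  68]
[275.5 247.5  32.2] [0.4862 0.2054 0.115 ] [144  44  42]
[527.5 316.5  34. ] [0.6132 0.105  0.115 ] [ 44  77 141]
[277.5  21.5  38.8] [0.5301 0.3121 0.115 ] [ 63 124  77]
[278.5 215.5  31.1] [0.495  0.2227 0.115 ] [77 16 13]
```

View pics/w7.png

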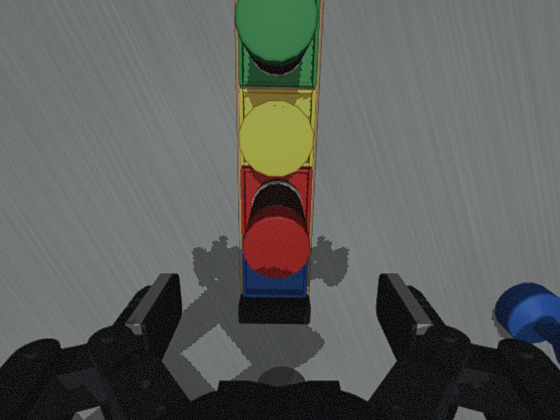

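Red lid centre is at about (277,242), against the tool axis at (279,246). I'll go down 89 mm with a small correction.

>>> step_arm:
  targets: "1 -0.5 25 0; 2 -1.5 55 0; 2 -1.5 80 0; 2 -1.5 89 0; 2 -1.5 89 0; 2 -1.5 89 0"

```text
t: 14.7
tcp_pos: [0.4878, 0.2084, 0.0622]
tool_rot: [0.827, 0.562, 0.001, 0.0]
force: [0.7, -0.5, 0.6]
finger_gap: 0.999
gripper_force: 0.0
```

>>> step_arm:
  targets: "0 0 0 0; 0 0 0 0; 0 0 0 0; 0 0 0 0; 0 0 0 0; 0 0 0 0; 0 0 0 0; 0 0 0 0"
  gripper: 1
  squeeze: 40

```text
t: 15.5
tcp_pos: [0.4876, 0.2083, 0.0621]
tool_rot: [0.827, 0.562, 0.001, 0.0]
force: [-0.4, -0.4, 6.3]
finger_gap: 0.456
gripper_force: 39.6
```

>>> step_arm:
  targets: "0 0 -10 0; 0 0 -30 0; 0 0 -60 0; 0 0 -95 0; 0 0 -125 0; 0 0 -140 0; 0 0 -140 0; 0 0 -140 0; 0 0 -140 0"

```text
t: 16.4
tcp_pos: [0.4858, 0.208, 0.2]
tool_rot: [0.827, 0.562, -0.001, -0.001]
force: [-0.6, -0.5, -2.0]
finger_gap: 0.463
gripper_force: 40.5
```

```bash
cat >> h.py <<'E'
SU=np.array([.470,-.8827]); SC=np.array([.5504,-.2447])
def cell(y): return SC+y*SU
E
python3 - <<'E'
from h import *
s=manip.sense(); c=cell(-.03); print(c); delta(s,[*c,.2],118)
E
```

```text
[ 0.5363   -0.218219]
tcp [0.4858 0.208  0.2   ] yaw 68.34 move [-3.775e+02  2.042e+02  1.000e-01] turn -49.7 t 16.4
```

>>> step_arm:
  targets: "-16 9 0 -2; -45 24 0 -6; -82 44 0 -11; -122 66 0 -16; -162 88 0 -21; -202 109 0 -26; -242 131 0 -32; -282 152 0 -37; -318 172 0 -42; -348 188 0 -46; -368 199 0 -48.7; -377.5 204 0 -49.7"

```text
t: 17.6
tcp_pos: [0.5369, -0.2204, 0.1994]
tool_rot: [0.515, 0.857, -0.0, -0.001]
force: [0.6, 1.1, -1.3]
finger_gap: 0.46
gripper_force: 40.3
```

>>> step_arm:
  targets: "0 0 0 0; 0 0 0 0; 0 0 0 0; 0 0 0 0"

```text
t: 18.0
tcp_pos: [0.5371, -0.2167, 0.201]
tool_rot: [0.514, 0.858, 0.0, -0.001]
force: [-0.0, 0.3, -1.8]
finger_gap: 0.458
gripper_force: 40.3
```

Run:
```python
from h import *
s=manip.sense(); c=cell(-.03); delta(s,[*c,.052],118)
```

```text
tcp [ 0.5371 -0.2167  0.201 ] yaw 118.11 move [ -1.1  -1.3 149. ] turn 0.1 t 18.0
```

>>> step_arm:
  targets: "-0.5 -1.5 15 0; -0.5 -1.5 45 0; -0.5 -1.5 80 0; -0.5 -1.5 110 0; -0.5 -1.5 130 0; -0.5 -1.5 140 0; -0.5 -1.5 145 0; -0.5 -1.5 145 0; -0.5 -1.5 145 0"

```text
t: 18.9
tcp_pos: [0.5371, -0.2194, 0.0574]
tool_rot: [0.515, 0.857, -0.0, 0.001]
force: [0.9, -0.2, -1.5]
finger_gap: 0.458
gripper_force: 40.4
```

>>> step_arm:
  targets: "0 0 1.5 0; 0 0 3 0; 0 0 4 0; 0 0 4.5 0; 0 0 4.5 0; 0 0 4.5 0"

```text
t: 19.5
tcp_pos: [0.5364, -0.2192, 0.0522]
tool_rot: [0.515, 0.857, -0.0, 0.0]
force: [-0.5, 0.4, 2.2]
finger_gap: 0.458
gripper_force: 40.8
```

Contact felt (force z from -1.5 to +2.2 N). I'll release and rise.

>>> step_arm:
  targets: "0 0 0 0; 0 0 0 0; 0 0 0 0; 0 0 0 0; 0 0 0 0; 0 0 0 0; 0 0 0 0"
  gripper: 0

```text
t: 20.2
tcp_pos: [0.5362, -0.219, 0.0518]
tool_rot: [0.515, 0.857, 0.0, -0.0]
force: [0.2, 0.1, 0.9]
finger_gap: 0.998
gripper_force: 0.0
```

>>> step_arm:
  targets: "0 0 -15 0; 0 0 -45 0; 0 0 -80 0; 0 0 -120 0; 0 0 -140 0; 0 0 -150 0; 0 0 -150 0; 0 0 -150 0"

```text
t: 21.0
tcp_pos: [0.5355, -0.2186, 0.2007]
tool_rot: [0.515, 0.857, 0.0, -0.001]
force: [-0.2, -0.3, -1.4]
finger_gap: 1.0
gripper_force: 0.0
```

Run:
```python
from h import *
s=manip.sense(); delta(s,[.5092,.2625,.2],68.4)
save('w8',manip.snapshot('wrist'))
```

```text
tcp [ 0.5355 -0.2186  0.2007] yaw 118.04 move [437.  202.9   1.3] turn 49.6 t 21.0
```

View pics/w8.png

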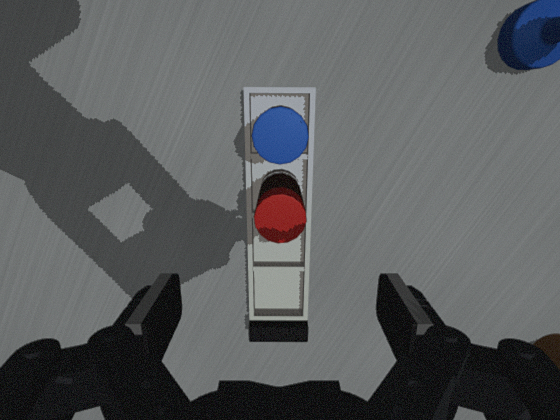

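Blue (280,135) and red (280,217) both stand centred in their cells. Yellow next.

>>> step_arm:
  targets: "16 7 0 2; 48 22 0 6; 90 42 0 11; 135 63 0 16; 181 84 0 21; 227 105 0 26; 273 127 0 31; 319 148 0 36; 363 169 0 41; 400 186 0 45; 425 197 0 48; 437 203 0 49.6"

```text
t: 22.25
tcp_pos: [0.5083, 0.2646, 0.1998]
tool_rot: [0.826, 0.563, -0.002, -0.001]
force: [0.2, -0.3, 0.1]
finger_gap: 0.997
gripper_force: 0.0
```

>>> step_arm:
  targets: "0 0 0 0; 0 0 20 0; 0 0 45 0; 0 0 50 0; 0 0 50 0; 0 0 50 0; 0 0 50 0"

```text
t: 22.95
tcp_pos: [0.5108, 0.2619, 0.1528]
tool_rot: [0.827, 0.562, 0.001, 0.0]
force: [1.2, -0.1, -0.8]
finger_gap: 1.002
gripper_force: 0.0
```

Run:
```python
from h import *
s=manip.sense(); save('w9',manip.snapshot('wrist')); delta(s,[.5095,.263,.062],68.4)
```

```text
tcp [0.5108 0.2619 0.1528] yaw 68.43 move [ 0.4 -1.8 90.8] turn 0.0 t 22.95
```

View pics/w9.png

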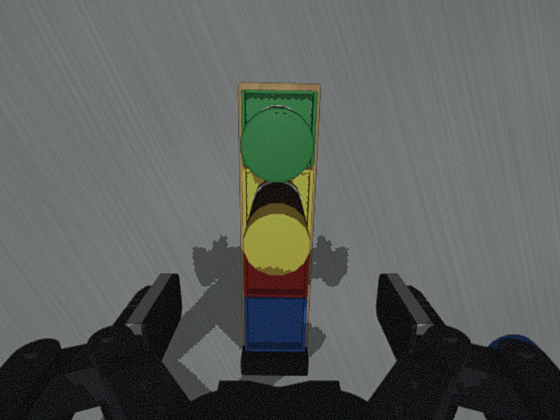

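Yellow lid centre is at (277,241); same small correction as for red.

>>> step_arm:
  targets: "1 -0.5 25 0; 2 -1.5 55 0; 2 -1.5 80 0; 2 -1.5 90 0; 2 -1.5 90 0; 2 -1.5 90 0"

```text
t: 23.6
tcp_pos: [0.5102, 0.2647, 0.0628]
tool_rot: [0.827, 0.562, 0.001, 0.0]
force: [-0.1, -0.0, -0.1]
finger_gap: 0.998
gripper_force: 0.0
```

>>> step_arm:
  targets: "0 0 0 0; 0 0 0 0; 0 0 0 0; 0 0 0 0; 0 0 0 0; 0 0 0 0; 0 0 0 0; 0 0 0 0"
  gripper: 1
  squeeze: 40

```text
t: 24.4
tcp_pos: [0.5099, 0.2647, 0.0627]
tool_rot: [0.827, 0.562, 0.001, 0.0]
force: [-0.6, -1.4, 6.9]
finger_gap: 0.459
gripper_force: 39.7
```

>>> step_arm:
  targets: "0 0 -10 0; 0 0 -30 0; 0 0 -60 0; 0 0 -95 0; 0 0 -125 0; 0 0 -140 0; 0 0 -140 0; 0 0 -140 0; 0 0 -140 0"

```text
t: 25.3
tcp_pos: [0.5082, 0.2641, 0.2004]
tool_rot: [0.827, 0.562, -0.002, -0.0]
force: [0.5, -0.7, -0.1]
finger_gap: 0.459
gripper_force: 40.4
```

Run:
```python
from h import *
s=manip.sense(); c=cell(.03); print(c); delta(s,[*c,.2],118)
```

```text
[ 0.5645   -0.271181]
tcp [0.5082 0.2641 0.2004] yaw 68.44 move [-477.2  249.1    0.7] turn -49.6 t 25.3
```

>>> step_arm:
  targets: "-16 8 0 -2; -49 25 0 -6; -91 48 0 -11; -135 70 0 -16; -178 93 0 -21; -222 116 0 -26; -265 138 0 -31; -309 161 0 -36; -352 184 0 -41; -390 204 0 -45; -421 220 0 -48; -443 231 0 -49.6"

```text
t: 26.5
tcp_pos: [0.5607, -0.235, 0.1999]
tool_rot: [0.515, 0.857, -0.0, -0.001]
force: [0.1, -0.3, -0.6]
finger_gap: 0.456
gripper_force: 40.3
```

>>> step_arm:
  targets: "0 0 0 0; 0 0 0 0; 0 0 0 0"

```text
t: 26.8
tcp_pos: [0.5606, -0.2308, 0.2007]
tool_rot: [0.514, 0.858, 0.0, -0.002]
force: [0.4, 0.2, -1.1]
finger_gap: 0.457
gripper_force: 40.3
```

Run:
```python
from h import *
s=manip.sense(); c=cell(.03); delta(s,[*c,.2],118)
```

```text
tcp [ 0.5606 -0.2308  0.2007] yaw 118.08 move [-37.4 -15.5   0.6] turn 0.1 t 26.8
```

>>> step_arm:
  targets: "-10 -4 0 0; -24 -10 0 0; -34 -14 0 0; -37.5 -15.5 0 0; -37.5 -15.5 0 0; -37.5 -15.5 0 0; -37.5 -15.5 0 0"

```text
t: 27.5
tcp_pos: [0.5651, -0.2723, 0.2017]
tool_rot: [0.515, 0.857, 0.0, -0.0]
force: [-0.5, 0.2, -0.9]
finger_gap: 0.461
gripper_force: 40.3
```

Run:
```python
from h import *
s=manip.sense(); c=cell(.03); delta(s,[*c,.0525],118)
```

```text
tcp [ 0.5651 -0.2723  0.2017] yaw 118.05 move [  1.2   0.  149.2] turn 0.1 t 27.5
```

>>> step_arm:
  targets: "1 0 15 0; 1 0 45 0; 1 0 80 0; 1 0 110 0; 1 0 130 0; 1 0 140 0; 1 0 145 0; 1 0 145 0; 1 0 145 0"

```text
t: 28.4
tcp_pos: [0.5657, -0.2724, 0.058]
tool_rot: [0.515, 0.857, -0.0, 0.001]
force: [-0.1, 0.1, -0.5]
finger_gap: 0.456
gripper_force: 40.3
```

>>> step_arm:
  targets: "0 0 1.5 0; 0 0 3 0; 0 0 4 0; 0 0 4.5 0; 0 0 4.5 0; 0 0 4.5 0"

```text
t: 29.0
tcp_pos: [0.565, -0.272, 0.0528]
tool_rot: [0.515, 0.857, -0.0, 0.0]
force: [-0.6, 0.3, 2.1]
finger_gap: 0.459
gripper_force: 40.7
```

>>> step_arm:
  targets: "0 0 0 0; 0 0 0 0; 0 0 0 0; 0 0 0 0; 0 0 0 0; 0 0 0 0; 0 0 0 0"
  gripper: 0

```text
t: 29.7
tcp_pos: [0.5648, -0.2719, 0.0523]
tool_rot: [0.515, 0.857, -0.0, -0.0]
force: [-0.4, -1.0, 0.2]
finger_gap: 0.998
gripper_force: 0.0
```

>>> step_arm:
  targets: "0 0 -15 0; 0 0 -45 0; 0 0 -80 0; 0 0 -120 0; 0 0 -140 0; 0 0 -150 0; 0 0 -150 0; 0 0 -150 0"

```text
t: 30.5
tcp_pos: [0.5642, -0.2715, 0.2016]
tool_rot: [0.515, 0.857, 0.0, -0.001]
force: [0.1, 0.4, -0.2]
finger_gap: 1.002
gripper_force: 0.0
```

Run:
```python
from h import *
s=manip.sense(); delta(s,[.5325,.320,.2],68.4)
```

```text
tcp [ 0.5642 -0.2715  0.2016] yaw 118.04 move [536.9 250.1   2.2] turn 49.6 t 30.5
```

>>> step_arm:
  targets: "16 7 0 2; 49 23 0 6; 91 42 0 11; 135 63 0 16; 178 83 0 21; 222 104 0 26; 265 124 0 31; 309 144 0 36; 352 164 0 41; 390 182 0 45; 421 196 0 48; 443 206 0 49.6"

```text
t: 31.7
tcp_pos: [0.5366, 0.2182, 0.2002]
tool_rot: [0.827, 0.563, -0.002, -0.001]
force: [-0.7, -0.6, 0.7]
finger_gap: 1.001
gripper_force: 0.0
```

>>> step_arm:
  targets: "0 0 0 0; 0 0 0 0; 0 0 0 0"

```text
t: 32.0
tcp_pos: [0.538, 0.2148, 0.2013]
tool_rot: [0.827, 0.562, -0.001, -0.0]
force: [0.0, -0.2, 0.3]
finger_gap: 1.002
gripper_force: 0.0
```

Run:
```python
from h import *
s=manip.sense(); delta(s,[.5325,.320,.15],68.4)
```

```text
tcp [0.538  0.2148 0.2013] yaw 68.41 move [ 95.9 -43.7  51.2] turn 0.0 t 32.0
```

>>> step_arm:
  targets: "20 -9 0 0; 50 -23 0 0; 75 -34 0 0; 90 -41 10 0; 96 -44 30 0; 96 -44 45 0; 96 -44 51 0; 96 -44 51 0; 96 -44 51 0; 96 -44 51 0"

```text
t: 33.0
tcp_pos: [0.5336, 0.3211, 0.1521]
tool_rot: [0.827, 0.562, 0.001, 0.0]
force: [-0.4, 0.3, 0.1]
finger_gap: 0.998
gripper_force: 0.0
```

Run:
```python
from h import *
s=manip.sense(); save('w10',manip.snapshot('wrist')); delta(s,[.5325,.320,.0625],68.4)
```

```text
tcp [0.5336 0.3211 0.1521] yaw 68.4 move [-1.5 -0.7 89.6] turn 0.0 t 33.0
```

View pics/w10.png

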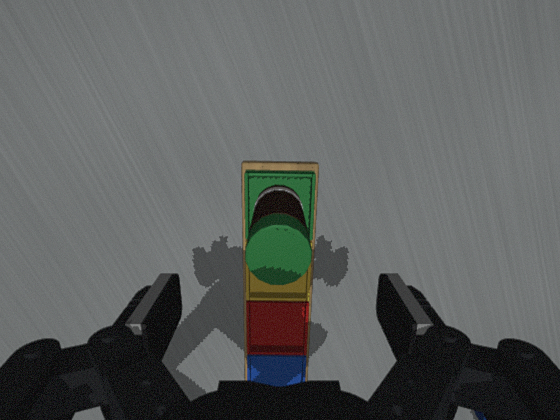

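Green lid centre is at (279,249), so I'll shift -2 mm in x.

>>> step_arm:
  targets: "-1 0 25 0; -2 -0.5 55 0; -2 -0.5 80 0; -2 -0.5 90 0; -2 -0.5 90 0; -2 -0.5 90 0"

```text
t: 33.65
tcp_pos: [0.5324, 0.3201, 0.0623]
tool_rot: [0.827, 0.562, 0.001, 0.0]
force: [0.1, 0.1, 0.3]
finger_gap: 1.0
gripper_force: 0.0
```

>>> step_arm:
  targets: "0 0 0 0; 0 0 0 0; 0 0 0 0; 0 0 0 0; 0 0 0 0; 0 0 0 0; 0 0 0 0; 0 0 0 0"
  gripper: 1
  squeeze: 40

```text
t: 34.45
tcp_pos: [0.532, 0.3199, 0.0623]
tool_rot: [0.827, 0.562, 0.001, 0.0]
force: [-0.6, -0.3, 6.3]
finger_gap: 0.461
gripper_force: 39.1
```

>>> step_arm:
  targets: "0 0 -10 0; 0 0 -30 0; 0 0 -60 0; 0 0 -95 0; 0 0 -125 0; 0 0 -140 0; 0 0 -140 0; 0 0 -140 0; 0 0 -140 0"

```text
t: 35.35
tcp_pos: [0.5304, 0.3193, 0.1997]
tool_rot: [0.827, 0.562, -0.002, -0.0]
force: [0.3, -0.2, -1.8]
finger_gap: 0.459
gripper_force: 39.7
```

Run:
```python
from h import *
s=manip.sense(); c=cell(.09); print(c); delta(s,[*c,.2],118)
```

```text
[ 0.5927   -0.324143]
tcp [0.5304 0.3193 0.1997] yaw 68.44 move [-5.755e+02  2.943e+02  3.000e-01] turn -49.6 t 35.35
```

>>> step_arm:
  targets: "-16 8 0 -2; -49 25 0 -6; -91 47 0 -11; -135 69 0 -16; -178 91 0 -21; -222 114 0 -26; -265 136 0 -31; -309 158 0 -36; -352 180 0 -41; -390 199 0 -45; -421 215 0 -48; -443 226 0 -49.6"

```text
t: 36.55
tcp_pos: [0.5783, -0.178, 0.1996]
tool_rot: [0.515, 0.857, -0.0, -0.001]
force: [0.3, 0.6, -0.6]
finger_gap: 0.458
gripper_force: 39.6
```

>>> step_arm:
  targets: "0 0 0 0; 0 0 0 0; 0 0 0 0"

```text
t: 36.85
tcp_pos: [0.5782, -0.1739, 0.2003]
tool_rot: [0.514, 0.858, 0.0, -0.001]
force: [0.8, -0.3, -0.9]
finger_gap: 0.457
gripper_force: 39.6
```

Run:
```python
from h import *
s=manip.sense(); c=cell(.09); delta(s,[*c,.2],118)
```

```text
tcp [ 0.5782 -0.1739  0.2003] yaw 118.08 move [-139.4  -57.9    0. ] turn 0.1 t 36.85
```

>>> step_arm:
  targets: "-15 -6 0 0; -45 -19 0 0; -80 -33 0 0; -110 -46 0 0; -130 -54 0 0; -138 -57.5 0 0; -139.5 -58 0 0; -139.5 -58 0 0; -139.5 -58 0 0; -139.5 -58 0 0"

```text
t: 37.85
tcp_pos: [0.5934, -0.3243, 0.2014]
tool_rot: [0.514, 0.858, 0.0, -0.0]
force: [-0.1, 0.3, -0.3]
finger_gap: 0.459
gripper_force: 39.7
```

Run:
```python
from h import *
s=manip.sense(); c=cell(.09); delta(s,[*c,.0525],118);
```

```text
tcp [ 0.5934 -0.3243  0.2014] yaw 118.13 move [  0.4  -0.5 148.9] turn 0.1 t 37.85
```

>>> step_arm:
  targets: "0 0 15 0; 0 0 45 0; 0 0 80 0; 0 0 110 0; 0 0 130 0; 0 0 140 0; 0 0 145 0; 0 0 145 0; 0 0 145 0"

```text
t: 38.75
tcp_pos: [0.5941, -0.3262, 0.0574]
tool_rot: [0.515, 0.857, -0.0, 0.001]
force: [1.0, 0.3, -0.2]
finger_gap: 0.461
gripper_force: 39.7
```

>>> step_arm:
  targets: "0 0 1.5 0; 0 0 3 0; 0 0 4 0; 0 0 4.5 0; 0 0 4.5 0; 0 0 4.5 0"

```text
t: 39.35
tcp_pos: [0.5935, -0.3259, 0.0523]
tool_rot: [0.515, 0.857, -0.0, 0.0]
force: [-1.3, 0.6, 3.2]
finger_gap: 0.464
gripper_force: 40.1
```

>>> step_arm:
  targets: "0 0 0 0; 0 0 0 0; 0 0 0 0; 0 0 0 0; 0 0 0 0; 0 0 0 0; 0 0 0 0"
  gripper: 0

```text
t: 40.05
tcp_pos: [0.5934, -0.3257, 0.0518]
tool_rot: [0.515, 0.857, 0.0, 0.0]
force: [0.6, 0.7, 0.4]
finger_gap: 0.998
gripper_force: 0.0
```

>>> step_arm:
  targets: "0 0 -15 0; 0 0 -45 0; 0 0 -80 0; 0 0 -120 0; 0 0 -150 0; 0 0 -170 0; 0 0 -180 0; 0 0 -180 0; 0 0 -180 0; 0 0 -180 0"

```text
t: 41.05
tcp_pos: [0.5925, -0.3251, 0.23]
tool_rot: [0.515, 0.857, 0.0, -0.002]
force: [-0.5, -0.0, -0.8]
finger_gap: 0.998
gripper_force: 0.0
```

Run:
```python
from h import *
w=manip.snapshot('wrist'); t=manip.snapshot('scene')
save('fin',np.hstack([w[:,120:460],cv2.resize(t[120:330,80:310],(460,420))]))
```

```text
(no output)
```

View pics/fin.png

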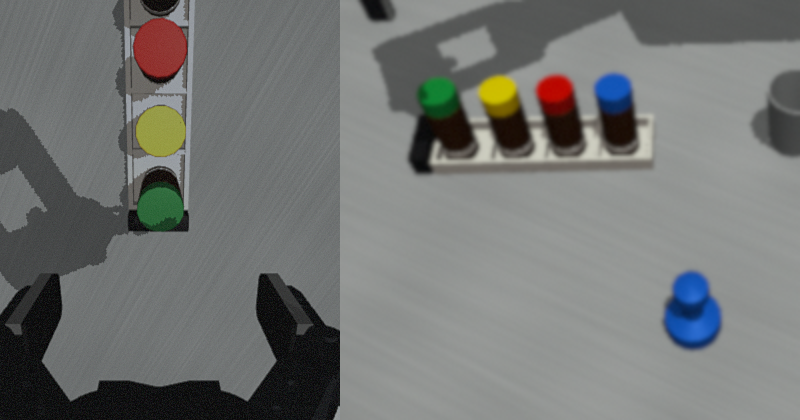

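All four tubes stand in their cells, running green (at the black end), yellow, red, blue. The jug and tamper are still standing.

```bash
python3 -c "
from station import manip
print(manip.sign_off())"
```

```text
the job is handed in; nothing more can be done
None
```

I handed the job in after about 41 s of robot time: all four tubes stand upright in the service rack in reverse order (green at the black end, then yellow, red, blue), and the jug and tamper are still standing; sign-off returned no verdict.

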